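# Open a twist cap and hold a spring probe on the test contact

## Task

Using the orange bar, twist the captive black cap on the sloping grey junction box anticlockwise to its stop, so that its notch uncovers the brass test contact in the red ring. Then take the red test probe out of its stand and press its spring tip gently on the middle of that contact, the probe square to the sloping face and the tip pushed about half-way in. Finish while still holding the probe there like that; leave the other things lying around alone.

Things in the scene. Friction and masses are not known exactly. Their poses are not given: they have to be found in the camera images.
- console: grey junction box on an aluminium base plate (160 x 160 x 8 mm) with steel feet, fixed to the worktop. The box is 144 x 144 x 45 mm; its top face slopes at 18 deg (0.314 rad), low side towards the front (-x of this frame). Origin: centre of the base plate's underside; z up, x level to the high side. The face's middle is 78 mm up, its high edge 101 mm
- contact: the marked spot: brass test contact, a disc 14 mm across inside a red ring 21 mm across, rigid, standing 2 mm proud of the sloping face. Origin: centre of its top surface. z: outward normal of the sloping face (tilted 0.314 rad from vertical); x: up the slope; y: level, to the left. It lies 28 mm down the slope from the cap's axis
- cap (a joint): turn of the captive cap about the face normal, rad. Positive = anticlockwise seen from above. 0 = shut, 1.571 = end stop, notch right over the contact. It starts 0.12 to 0.45; it turns stiffly (about 0.05 N m), stays where it is left and neither rises nor comes off
- cap_grip (a point): grip point on the cap's axis, 22 mm above the disc's top, 7 mm below the top of the orange bar (56 mm long, 14 wide, 29 high). z: face normal; x: along the bar (at joint 0 it runs up the slope, at the stop it lies level). Black disc 84 mm across, its top 9.5 mm above the sloping face, with a rim notch about 20 mm wide at +y
- probe: red round test probe, about 0.08 kg, standing loose in its stand. Origin: centre of the underside of its collar; z along the probe, away from the tip. Collar 31 mm across, 5 mm thick; above it a straight round handle 22 mm across from z = 5 to 85 mm (grip it at about z = 60 mm), a black button to z = 88 mm; below the collar a black nose 18 mm across down to z = -35 mm, then the brass spring tip
- probe_tip (a point): the rounded end of the probe's brass spring tip (6 mm across): at z = -55 mm in the probe's frame when out, sliding up to 10 mm into the nose when pressed; axes as the probe's
- plunger (a joint): how far the spring tip is pushed in, m: 0 = fully out, 0.010 = bottomed. Pushing takes 1 N at the start, 3.5 N half-way, 6 N at the bottom
- stand: probe stand fixed to the worktop: dark base 84 x 84 x 10 mm, four steel rods, blue top plate 64 x 64 mm with its top 70 mm up and a through hole 24 mm across; the probe's collar rests on that plate, nose and tip hanging free in the hole. Origin: centre of the underside; z up
- tape_black: roll of black tape 68 mm across, 19 mm high, lying loose: leave alone
- marker_black: marker pen 125 mm long, 18 mm thick, lying loose: leave alone
- connector_a: grey plug connector 26 x 64 x 24 mm, lying loose: leave alone
- pliers_dark: dark pliers 62 x 184 x 14 mm, lying loose: leave alone
Not all that is in view belongs to the job. Several things have the shape of the probe; the one meant has the colours described above.

How it is judged:
On the way, in this order (a step that is already met when the one before it is completed fails the run):
1. the cap is twisted open to its stop (value of joint cap above 1.4 rad), for 0.2 s.
2. the gripper has lifted the probe clear of its stand (contact force between the fingers and probe above 3 N and height (world z) of probe_tip above 0.08 m and contact force between probe and stand below 0.1 N), for 0.2 s.
At the end, for the whole second after the job is handed in: the cap is within 0.22 rad of its open stop; the gripper still holds the probe, at rest, its tip within 5 mm (each way) of the middle of the contact and pressing on it with 1 to 8 N, the spring tip 2 to 8 mm in of its 10 mm, and the probe square to the sloping face within 0.14 rad (8 deg) (value of joint cap above 1.35 rad and contact force between the fingers and probe above 3 N and contact force between probe and contact between 1 and 8 N and value of joint plunger between 0.002 and 0.008 m and x of probe_tip in the frame of contact between -0.005 and 0.005 m and y of probe_tip in the frame of contact between -0.005 and 0.005 m and angle between the z axis of probe and the z axis of contact, either way round below 0.14 rad and angle between probe's own z axis and vertical below 0.8 rad and contact force between probe and stand below 0.1 N and linear speed of probe below 0.02 m/s); the arm keeps its last pose, push and grip.
It fails at once if the probe is pressed on the box with more than 15 N (contact force between probe and console above 15 N).
It fails at once if the tape_black is disturbed by more than 20 mm (distance of tape_black from where it was at the start of the episode above 0.02 m).
It fails at once if the marker_black is disturbed by more than 20 mm (distance of marker_black from where it was at the start of the episode above 0.02 m).
It fails at once if the connector_a is disturbed by more than 20 mm (distance of connector_a from where it was at the start of the episode above 0.02 m).
It fails at once if the pliers_dark is disturbed by more than 20 mm (distance of pliers_dark from where it was at the start of the episode above 0.02 m).
It also fails if it takes over 51 s, if anything falls off the work surface, if the arm or the gripper's body presses on something with over 40 N, if the wrist force passes 120 N, or if a joint passes its speed limit or range.

## Robot

A 7-joint arm with a two-finger parallel gripper is mounted at the origin on a cart in front of the work surface, level with it; the furniture and walls round the work are solid. World frame = base frame: x ahead of the robot, y to its left, z up, the work surface at z = 0. Lengths are in m, angles in rad, forces in N, time in s.
With the tool pointing down it reaches from about 0.35 to 0.9 m from the base axis. Payload 8.1 kg.
Tool frame: the origin (TCP) lies where the fingers leave the gripper's body, on its centre line; the fingertips stand 66 mm ahead of it and the grasp point (between the pads) lies 47 mm ahead of it (arm.tip_reach is the distance from the TCP to the fingertips, in m); z points along the fingers, y is the direction in which the jaws open and shut (so a half turn about z gives the same grasp; the last joint's range is limited). The gripper opens to 92 mm and grips with 3 to 60 N. Pads are 19 mm wide; open, the fingers measure 130 mm over their backs; the gripper's body (75 mm by 190 mm) begins 47 mm behind the grasp point.
Start: joints at [1.219, 0.434, 0.025, 1.573, -0.012, 1.134, -0.075], TCP at [0.154, -0.606, 0.292] pointing down, gripper open.
Joint ranges: [-2.62, 2.62], [-0.44, 2.09], [-1.27, 1.32], [0.08, 2.57], [-1.32, 4.46], [0.12, 2], [-2.74, 2.74]. Speed limits (rad/s): [2.22, 2.22, 3.01, 3.01, 3.14, 3.14, 3.14].

## Interface

Orientations are given as a rotation vector (axis times angle).
In Python, from cell import arm gives the robot as it stands.
- The arm moves only by the tool carry_out, never from a script. Its argument "plan" is a list of rows, each a list of 5 numbers: the shift along the world's x, y, z in cm, then the turn about the world's z in rad, then the finger opening in cm, from 0 to 9.18. In form: [[tx, ty, tz, spin, fingers], ...]. A call has 1 to 20 rows; each row is the pose to reach, as a shift and turn from the pose measured when the call began; what a row does not reach only later rows make up. A row lasts 1/10 s, in which the tool goes at most 50 mm and 8.59 degrees, less where a joint would pass 70% of its speed; a pose out of reach is approached as far as the arm can. A call with a gripper value outside its range is refused whole. The fingers move at their own pace and stop on an object; "squeeze" is the grip in N (left out, the last holds). Time passes only in rows, so rows that repeat a pose let the fingers close. It gives the time, the measured TCP pose, the force and the opening at its end, in the units of the state.
- arm.observe(): the state, without advancing time (a new reading comes with each control period).
- arm.get_image(name): name is "scene" or "top" or "wrist"; returns (picture, depth): 400x640x3 uint8, red, green, blue; 400x640 float32, m along the optical axis (not along the pixel's ray), 0 where there is no reading.
- arm.get_calibration(name): a dict with "intrinsics" (3x3 intrinsics, pixels), "D" ([k1, k2, p1, p2, k3] as OpenCV has them; the pictures are not rectified), "rvec" (rotation vector, rad) and "tvec" (3), from world to camera coordinates, as OpenCV has them; the wrist camera has in their place "tool_from_camera" (4x4, takes a point from camera to tool coordinates, whose origin is the TCP and whose axes are the flange's). Camera axes: x right, y down, z forward; pixel columns grow to the right and rows downward; lengths in m; the calibration is good to about 2 mm. A picture is of the moment at which its call begins: read the wrist's pose just before it. get_calibration takes no time and is no camera call.
- arm.sign_off(): hands the job in, once; it reports no verdict.
The state is a dict: "clock": time; "joints": joint angles; "dq": joint speeds; "joint_efforts": joint torques, N m; "position": TCP position; "ee_rot": TCP orientation; "force": force on the tool from outside, world axes, zero at the start; "ft_torque": the same for the moment, N m; "width": opening from 0.0 (shut) to 1.0 (fully open).
Only numpy, scipy, OpenCV 4.12 (cv2) and the standard library are available. Lean on these libraries where they do the work, as an engineer would, in place of code of your own. Each camera call takes 0.05 s, during which the arm holds its last target. There are 200 camera calls.

## Working session

There is one attempt and no reset: what is moved stays moved. The work goes in short steps, Python scripts to look and compute and a tool call to move; the robot and the scene stay as the last step left them, time stands still between calls to the robot, and variables do not carry over. Pictures are saved under pics/ and viewed, about 8 in all and at most 12, crops included, and the job is handed in when it is done.

Besides the shell and the picture viewer there is one more tool, called after "Call:" as name(argument=value, ...) on one line, values as JSON. carry_out: Moves the arm, as the interface text tells. Its arguments: {"type":"object","properties":{"plan":{"type":"array"},"squeeze":{"type":"number"}},"required":["plan"]}

```bash
mkdir -p pics; cat > h.py <<'E'
import numpy as np, cv2
from cell import arm
def R(v): return cv2.Rodrigues(np.array(v,float))[0]
def cam(n,st=None):
    c=arm.get_calibration(n); K=np.array(c["intrinsics"]);D=np.array(c["D"])
    if n=="wrist":
        T=np.eye(4);T[:3,:3]=R(st["ee_rot"]);T[:3,3]=st["position"];T=T@np.array(c["tool_from_camera"])
    else:
        A=np.eye(4);A[:3,:3]=R(np.ravel(c["rvec"]));A[:3,3]=np.ravel(c["tvec"]);T=np.linalg.inv(A)
    return K,D,T   # T: world from camera
def rays(uv,C):
    K,D,T=C; p=cv2.undistortPoints(np.array(uv,float).reshape(-1,1,2),K,D)[:,0]
    return T[:3,3],(np.c_[p,np.ones(len(p))])@T[:3,:3].T
def onz(uv,C,z):
    o,d=rays(uv,C); return o+d*((z-o[2])/d[:,2])[:,None]
def pts(uv,depth,C):
    uv=np.array(uv).reshape(-1,2); o,d=rays(uv,C); return o+d*depth[uv[:,1].astype(int),uv[:,0].astype(int)][:,None]
def proj(P,C):
    K,D,T=C; A=np.linalg.inv(T)
    return cv2.projectPoints(np.array(P,float).reshape(-1,3),cv2.Rodrigues(A[:3,:3])[0],A[:3,3],K,D)[0][:,0]
def snap(n):
    st=arm.observe(); im,d=arm.get_image(n); np.savez(f"pics/{n}.npz",im=im,d=d,pos=st["position"],rot=st["ee_rot"])
    return im,d,cam(n,st)
def load(n):
    z=np.load(f"pics/{n}.npz"); return z["im"],z["d"],cam(n,dict(position=z["pos"],ee_rot=z["rot"]))
def save(f,im): cv2.imwrite(f"pics/{f}.png",im[...,::-1])
E
python3 - <<'E'
from h import *
np.set_printoptions(precision=3,suppress=True)
s=arm.observe(); print(s, R(s["ee_rot"]), arm.tip_reach)
for n in("scene","top"):
    im,d,C=snap(n); save(n+"1",im); print(n,C[2])
E
```

```text
{'clock': 0.0, 'joints': array([ 1.219,  0.435,  0.025,  1.574, -0.012,  1.134, -0.075]), 'dq': array([-0.002, -0.002,  0.001, -0.   ,  0.001,  0.   , -0.001]), 'joint_efforts': array([ -0.001, -66.787,   0.984, -31.446,  -0.061,   0.043,   0.   ]), 'position': array([ 0.154, -0.605,  0.291]), 'ee_rot': array([-3.116, -0.389,  0.001]), 'force': array([ 0.569, -0.191, -0.893]), 'ft_torque': array([-0.026, -0.034,  0.022]), 'width': 0.9993239621812138} [[ 0.969  0.246 -0.001]
 [ 0.246 -0.969  0.002]
 [-0.    -0.002 -1.   ]] 0.0655
scene [[-0.508 -0.595  0.623 -0.229]
 [-0.861  0.36  -0.359  0.465]
 [-0.01  -0.719 -0.695  0.938]
 [ 0.     0.     0.     1.   ]]
top [[-0.02  -0.983  0.18   0.282]
 [-1.     0.02  -0.002  0.023]
 [-0.002 -0.18  -0.984  1.327]
 [ 0.     0.     0.     1.   ]]
```

View pics/scene1.png

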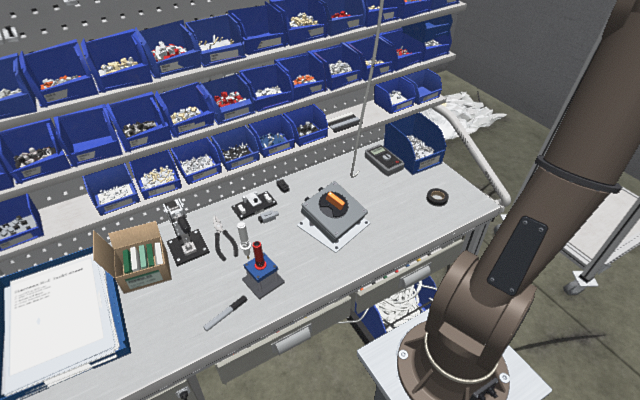

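View pics/top1.png

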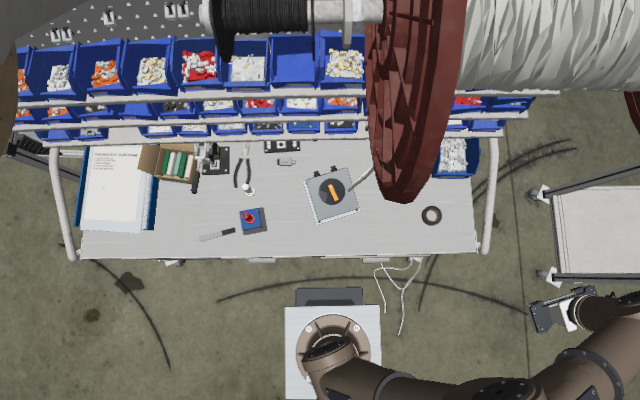

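```bash
python3 - <<'E'
from h import *
np.set_printoptions(precision=3,suppress=True)
a,d1,C1=load("scene");b,d2,C2=load("top")
A=cv2.resize(a[170:335,190:390],None,fx=4,fy=4,interpolation=3)[:600]
save("c1",A)
B=cv2.resize(b[140:250,195:455],None,fx=3,fy=3,interpolation=3); save("c2",B)
for n,im,d,C,rois in(("scene",a,d1,C1,{"o":(185,215,315,355),"b":(245,300,235,290),"r":(235,275,245,275)}),("top",b,d2,C2,{"o":(175,210,315,350),"b":(200,240,235,270),"r":(205,230,238,262)})):
    h=cv2.cvtColor(im,cv2.COLOR_RGB2HSV).astype(int)
    H,S,V=h[...,0],h[...,1],h[...,2]
    M={"o":(H>5)&(H<25)&(S>150)&(V>120),"b":(H>95)&(H<125)&(S>110),"r":((H<5)|(H>172))&(S>130)}
    for k,(r0,r1,c0,c1) in rois.items():
        m=np.zeros(H.shape,bool);m[r0:r1,c0:c1]=M[k][r0:r1,c0:c1]
        v,u=np.nonzero(m&(d>0)); P=pts(np.c_[u,v],d,C)
        print(n,k,len(u),"px",u.mean(),v.mean(),"med",np.median(P,0),"zrange",np.percentile(P[:,2],[5,50,95]))
# obstacles
for p in [(420,80),(370,175),(380,80),(355,172),(440,160),(460,40)]:
    print("top",p,pts([p],d2,C2)[0])
for p in [(354,174),(362,120),(372,60),(380,10),(411,140),(383,155)]: print("scene",p,pts([p],d1,C1)[0])
E
```

```text
scene o 88 px 335.0568181818182 199.76136363636363 med [ 0.517 -0.007  0.113] zrange [0.092 0.113 0.123]
scene b 370 px 260.53513513513514 268.9027027027027 med [0.427 0.275 0.07 ] zrange [0.062 0.07  0.073]
scene r 180 px 258.6111111111111 256.47777777777776 med [0.434 0.269 0.118] zrange [0.074 0.118 0.156]
top o 74 px 332.64864864864865 192.36486486486487 med [ 0.517 -0.012  0.116] zrange [0.097 0.116 0.126]
top b 231 px 251.25541125541125 219.4069264069264 med [0.435 0.256 0.07 ] zrange [0.065 0.07  0.075]
top r 69 px 248.15942028985506 217.46376811594203 med [0.44  0.258 0.107] zrange [0.07  0.107 0.157]
top (420, 80) [ 0.416 -0.051  1.067]
top (370, 175) [ 0.6   -0.149 -0.002]
top (380, 80) [ 0.506 -0.051  0.893]
top (355, 172) [ 0.612 -0.096 -0.002]
top (440, 160) [ 0.64  -0.392  0.039]
top (460, 40) [ 0.417 -0.064  1.117]
scene (354, 174) [ 0.586 -0.119  0.11 ]
scene (362, 120) [ 0.478 -0.056  0.381]
scene (372, 60) [ 0.472 -0.068  0.531]
scene (380, 10) [ 0.462 -0.071  0.637]
scene (411, 140) [ 0.71  -0.455  0.038]
scene (383, 155) [ 0.69  -0.313  0.039]
```

View pics/c1.png

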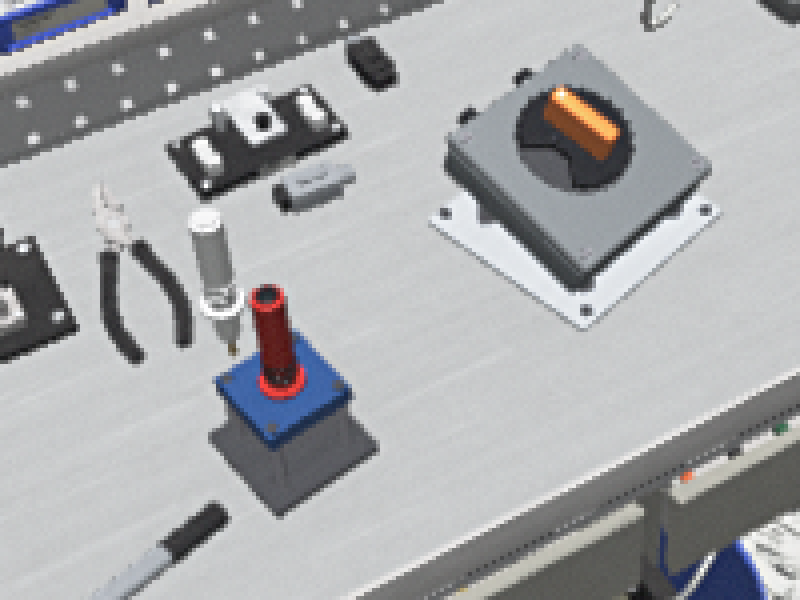

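View pics/c2.png

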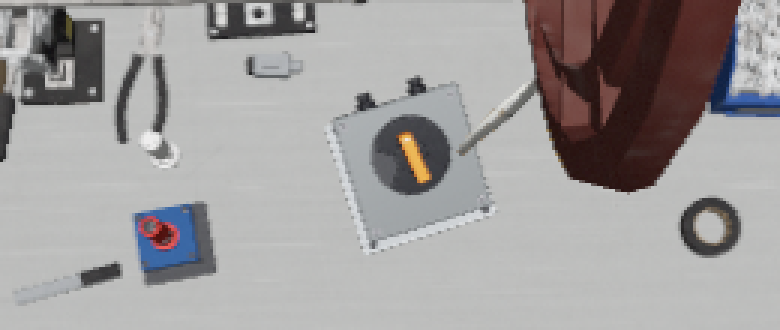

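```bash
python3 - <<'E'
from h import *
np.set_printoptions(precision=3,suppress=True)
a,d1,C1=load("scene");b,d2,C2=load("top")
for v in range(60,180,8):
    r=a[v,340:390].astype(int).sum(1); dd=d1[v,340:390]; k=np.where(dd>0,dd,9).argmin()
    if True: print(v,340+k,pts([(340+k,v)],d1,C1)[0], end=" | ")
o1,r1=rays([(353,175)],C1);o2,r2=rays([(349,190)],C2)
s=np.linalg.lstsq(np.c_[r1[0],-r2[0]],o2-o1,rcond=None)[0]
print("\nend",o1+s[0]*r1[0],o2+s[1]*r2[0])
# plate corners in the two views at z=.008; full px = crop/4+(190,170) ; /3+(195,140)
s4=np.array([(430,220),(585,328),(720,210)])/4+[190,170]; t4=np.array([(365,252),(494,211),(329,122)])/3+[195,140]
print(onz(s4,C1,.008)); print(onz(t4,C2,.008))
# face plane fit from depth, both
for n,im,d,C,poly in(("s",a,d1,C1,[(462,135),(575,60),(700,160),(585,265)]),("t",b,d2,C2,[(340,125),(450,88),(485,200),(380,240)])):
    poly=np.array(poly)/(4 if n=="s" else 3)+([190,170] if n=="s" else [195,140])
    m=np.zeros(d.shape,np.uint8);cv2.fillPoly(m,[poly.astype(int)],1)
    hsv=cv2.cvtColor(im,cv2.COLOR_RGB2HSV); m=(m>0)&(hsv[...,2]>85)&(hsv[...,1]<70)&(d>0)
    v,u=np.nonzero(m);P=pts(np.c_[u,v],d,C);
    for _ in range(4):
        c=P.mean(0);n_=np.linalg.svd(P-c)[2][2];n_*=np.sign(n_[2]);e=(P-c)@n_;P=P[abs(e)<max(2*e.std(),.001)]
    print(n,len(P),c,n_,"tilt",np.arccos(n_[2]),"yaw up-slope",np.arctan2(-n_[1],-n_[0]),e.std())
    hs=hsv.astype(int);mo=(hs[...,0]>5)&(hs[...,0]<25)&(hs[...,1]>150)&(hs[...,2]>120);mo[:, :310]=0;mo[:,360:]=0;mo[:170]=0;mo[220:]=0
    v,u=np.nonzero(mo);Q=pts(np.c_[u,v],d,C);h=(Q-c)@n_;print("bar h",np.percentile(h,[5,50,90,98]))
    T=Q[h>np.percentile(h,90)-.008];w=np.linalg.svd(T-T.mean(0))[2][0];print("bar top",T.mean(0),"dir",np.arctan2(w[1],w[0]),len(T))
E
```

```text
60 373 [ 0.468 -0.068  0.533] | 68 372 [ 0.469 -0.067  0.515] | 76 369 [ 0.472 -0.063  0.495] | 84 368 [ 0.47  -0.061  0.478] | 92 366 [ 0.473 -0.058  0.458] | 100 365 [ 0.473 -0.057  0.437] | 108 364 [ 0.472 -0.055  0.417] | 116 362 [ 0.474 -0.053  0.396] | 124 360 [ 0.478 -0.051  0.372] | 132 359 [ 0.477 -0.049  0.35 ] | 140 358 [ 0.481 -0.05   0.324] | 148 356 [ 0.485 -0.048  0.297] | 156 355 [ 0.488 -0.049  0.27 ] | 164 354 [ 0.495 -0.052  0.238] | 172 351 [ 0.516 -0.058  0.193] | 
end [ 0.509 -0.06   0.186] [ 0.509 -0.059  0.186]
[[ 0.573  0.09   0.008]
 [ 0.423  0.046  0.008]
 [ 0.468 -0.104  0.008]]
[[ 0.428  0.044  0.008]
 [ 0.472 -0.107  0.008]
 [ 0.582  0.083  0.008]]
s 942 [ 0.505 -0.002  0.076] [-0.296 -0.091  0.951] tilt 0.3148813506383137 yaw up-slope 0.299760799806563 0.0015551192167445938
bar h [0.011 0.035 0.04  0.041]
bar top [ 0.511 -0.009  0.116] dir -2.7200544630629606 52
t 1018 [ 0.514 -0.01   0.078] [-0.298 -0.087  0.951] tilt 0.3153205002055638 yaw up-slope 0.28512942045486633 0.0023163588927684977
bar h [0.01  0.037 0.04  0.042]
bar top [ 0.515 -0.011  0.118] dir -2.7135266446995767 65
```

```bash
python3 - <<'E'
from h import *
np.set_printoptions(precision=3,suppress=True)
c=arm.get_calibration("wrist");print(c)
b,d2,C2=load("top");a,d1,C1=load("scene")
# white look-alike, and bench height map obstacles along path
for p in [(213,215),(205,280),(232,348),(223,300)]:
    q=np.array(p)/4+[190,170];print("white",pts([q.astype(int)],d1,C1)[0])
for p in [(430,215),(455,158),(490,220),(80,200)]: print("top",p,pts([p],d2,C2)[0])
E
```

```text
{'intrinsics': array([[346.988,   0.   , 317.494],
       [  0.   , 346.988, 195.064],
       [  0.   ,   0.   ,   1.   ]]), 'D': array([-0.045,  0.   ,  0.   ,  0.   ,  0.   ]), 'tool_from_camera': array([[ 0.001, -0.961, -0.275,  0.074],
       [ 1.   ,  0.   ,  0.001,  0.001],
       [-0.   , -0.275,  0.961, -0.092],
       [ 0.   ,  0.   ,  0.   ,  1.   ]])}
white [0.539 0.263 0.141]
white [0.529 0.28  0.093]
white [0.532 0.27  0.012]
white [0.526 0.273 0.072]
top (430, 215) [ 0.452 -0.355 -0.003]
top (455, 158) [ 0.643 -0.442  0.051]
top (490, 220) [ 0.42  -0.531  0.083]
top (80, 200) [0.521 0.872 0.05 ]
```

Call:
carry_out(plan=[[0,0,5,0,9],[12,32,6,0.04,9],[12,32,6,0.04,9],[12,32,6,0.04,9],[12,32,6,0.04,9],[12,32,6,0.04,9],[12,32,6,0.04,9],[24,64,6,0.04,9],[24,64,6,0.04,9],[24,64,6,0.04,9],[24,64,6,0.04,9],[24,64,6,0.04,9],[24,64,6,0.04,9],[24,64,6,0.04,9],[24,64,6,0.04,9],[24,64,6,0.04,9]])

```text
clock: 1.7
position: [0.3945, 0.0391, 0.3517]
ee_rot: [-3.104, -0.462, -0.001]
force: [-0.6, -0.5, -0.9]
width: 0.98
```

```bash
python3 - <<'E'
from h import *
np.set_printoptions(precision=3,suppress=True)
im,d,C=snap("wrist"); save("w1",im)
a,d1,C1=snap("scene"); save("s2",a)
E
```

```text
(no output)
```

View pics/w1.png

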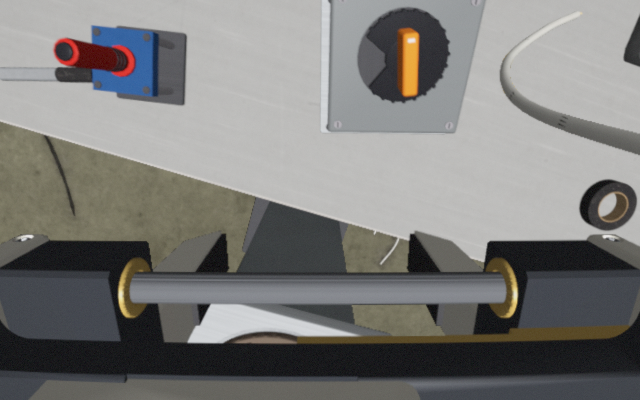

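```bash
python3 - <<'E'
from h import *
np.set_printoptions(precision=3,suppress=True)
im,d,C=load("wrist");a,d1,C1=load("scene")
print("camera at",C[2][:3,3])
for p in [(578,14),(545,30),(508,70),(530,105),(580,130),(630,143)]: print("cable w",p,pts([p],d,C)[0])
for v in range(20,180,16):
    dd=d1[v,340:390]; k=np.where(dd>0,dd,9).argmin(); print(v,340+k,pts([(340+k,v)],d1,C1)[0])
h=cv2.cvtColor(im,cv2.COLOR_RGB2HSV).astype(int)
m=(h[...,0]>5)&(h[...,0]<25)&(h[...,1]>150)&(h[...,2]>120);m[120:]=0;m[:,:380]=0;m[:,440:]=0
v,u=np.nonzero(m);Q=pts(np.c_[u,v],d,C);n=np.array([-np.sin(.3142)*np.cos(.29),-np.sin(.3142)*np.sin(.29),np.cos(.3142)])
# face plane
g=(h[...,1]<45)&(h[...,2]>100)&(h[...,2]<165);g[:, :335]=0;g[:,470:]=0;g[128:]=0;g[:8]=0
v,u=np.nonzero(g&(d>0));P=pts(np.c_[u,v],d,C);P=P[(P[:,2]>.05)&(P[:,2]<.105)]
for _ in range(5):
    c=P.mean(0);n=np.linalg.svd(P-c)[2][2];n*=np.sign(n[2]);e=(P-c)@n;P=P[abs(e)<max(2*e.std(),.0008)]
print("face",len(P),c,n,np.arccos(n[2]),np.arctan2(-n[1],-n[0]),e.std())
hh=(Q-c)@n;print("bar h",np.percentile(hh,[5,50,90,98]));T=Q[hh>.035]
w=cv2.minAreaRect((T[:,:2]*1e3).astype(np.float32));print("bar top",T.mean(0),w)
# face corners of the box (screw-side corners) by pixel
for p in [(330,131),(456,133)]: 
    o,r=rays([p],C);t=((c-o)@n)/(r@n);print("corner",o+r*t[:,None])
E
```

```text
camera at [0.466 0.06  0.443]
cable w (578, 14) [ 0.615 -0.155  0.088]
cable w (545, 30) [ 0.583 -0.118  0.111]
cable w (508, 70) [ 0.524 -0.064  0.186]
cable w (530, 105) [ 0.495 -0.048  0.258]
cable w (580, 130) [ 0.486 -0.047  0.303]
cable w (630, 143) [ 0.484 -0.047  0.328]
20 389 [0.276 0.055 0.701]
36 389 [0.284 0.045 0.672]
52 365 [0.316 0.066 0.639]
68 352 [0.36  0.06  0.592]
84 352 [0.359 0.06  0.561]
100 349 [0.36  0.064 0.529]
116 353 [0.354 0.057 0.495]
132 353 [0.359 0.052 0.454]
148 342 [0.358 0.078 0.425]
164 340 [0.353 0.086 0.39 ]
face 6641 [ 0.503 -0.024  0.071] [-0.297 -0.089  0.951] 0.3156227095136412 0.29068333591488393 0.0006161824617905583
bar h [0.01  0.038 0.039 0.04 ]
bar top [ 0.516 -0.009  0.119] ((505.4049377441406, 24.73011016845703), (53.0860710144043, 90.7794189453125), 18.23201560974121)
corner [[0.435 0.037 0.056]]
corner [[ 0.474 -0.098  0.055]]
```

Call:
carry_out(plan=[[0,-3,0,0,4],[0,-5,0,0,0],[0,-6,0,0,0],[0,-6.2,0,0,0],[0,-6.4,0,0,0],[0,-6.6,0,0,0],[0,-6.8,0,0,0],[0,-7.0,0,0,0]])

```text
clock: 2.6
position: [0.3936, -0.0347, 0.3512]
ee_rot: [-3.107, -0.456, 0.002]
force: [-0.1, 0.3, -0.6]
width: 0.334
```

Call:
carry_out(plan=[[0,-0.3,0,0,0],[0,-0.6,0,0,0],[0,-0.9,0,0,0],[0,-1.2,0,0,0],[0,-1.5,0,0,0],[0,-1.7,0,0,0],[0,-1.9,0,0,0],[0,-2.1,0,0,0]])

```text
clock: 3.4
position: [0.3936, -0.0559, 0.3512]
ee_rot: [-3.107, -0.456, 0.002]
force: [0.1, 0.3, -0.6]
width: 0.006
```

Call:
carry_out(plan=[[0,-0.2,0,0,0],[0,-0.4,0,0,0],[0,-0.6,0,0,0],[0,-0.8,0,0,0],[0,-1.0,0,0,0]])

```text
clock: 3.9
position: [0.3936, -0.0661, 0.3512]
ee_rot: [-3.107, -0.456, 0.002]
force: [0.9, -0.6, -0.3]
width: 0.003
```

```bash
python3 - <<'E'
from h import *
np.set_printoptions(precision=3,suppress=True)
s=arm.observe();print(s["force"],s["position"])
im,d,C=snap("wrist"); save("w2",im); print(C[2][:3,3])
a,d1,C1=snap("scene"); save("s3",a)
E
```

```text
[ 0.858 -0.631 -0.329] [ 0.394 -0.066  0.351]
[ 0.465 -0.046  0.443]
```

View pics/w2.png

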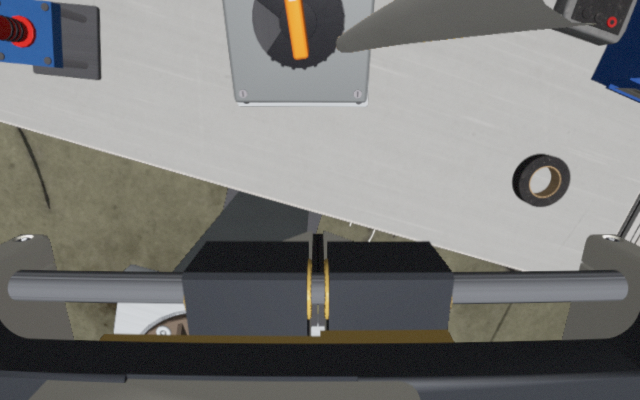

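Call:
carry_out(plan=[[0,-0.2,0,0,0],[0,-0.4,0,0,0],[0,-0.6,0,0,0],[0,-0.8,0,0,0],[0,-1.0,0,0,0]])

```text
clock: 4.5
position: [0.3936, -0.0763, 0.3512]
ee_rot: [-3.107, -0.456, 0.002]
force: [0.3, -0.2, -0.4]
width: 0.005
```

Call:
carry_out(plan=[[0,-0.2,0,0,0],[0,-0.4,0,0,0],[0,-0.6,0,0,0],[0,-0.8,0,0,0],[0,-1.0,0,0,0]])

```text
clock: 5.0
position: [0.3936, -0.0865, 0.3512]
ee_rot: [-3.107, -0.456, 0.002]
force: [1.0, 0.5, -0.2]
width: 0.006
```

```bash
python3 - <<'E'
from h import *
np.set_printoptions(precision=3,suppress=True)
s=arm.observe();print(s["force"],s["ft_torque"],s["position"])
im,d,C=snap("wrist"); save("w3",im); print(C[2][:3,3])
print(d[10:200:30,100:600:60])
a,d1,C1=snap("scene"); save("s4",a)
a0=cv2.imread("pics/s3.png");print(np.abs(a0[...,::-1].astype(int)-a).sum(2)[:180,330:400].max(1)[::10])
E
```

```text
[ 1.046  0.519 -0.249] [-0.004  0.023  0.015] [ 0.394 -0.087  0.351]
[ 0.465 -0.066  0.443]
[[0.399 0.399 0.325 0.061 0.229 0.4   0.397 0.398 0.368]
 [0.409 0.408 0.341 0.304 0.34  0.409 0.407 0.407 0.405]
 [0.419 0.419 0.357 0.357 0.355 0.418 0.418 0.417 0.412]
 [0.428 0.428 0.429 0.42  0.421 0.426 0.426 0.428 0.426]
 [0.438 0.439 0.438 0.437 0.438 0.438 0.438 0.438 0.437]
 [1.327 0.45  0.449 0.448 0.447 0.447 0.448 0.429 0.446]
 [1.357 1.365 1.365 0.458 0.461 0.461 0.459 0.441 0.458]]
[200 307 103 288 297 204 368 192 218 287 545 721 436 278 545 467 315 110]
```

Call:
carry_out(plan=[[0.3,0,0,0,0],[0.6,0,0,0,0],[0.9,0,0,0,0],[1.2,0,0,0,0]])

```text
clock: 5.5
position: [0.4059, -0.0866, 0.3511]
ee_rot: [-3.107, -0.455, 0.002]
force: [0.4, 0.4, 0.2]
width: 0.005
```

Call:
carry_out(plan=[[0.3,0,0,0,0],[0.6,0,0,0,0],[0.9,0,0,0,0],[1.2,0.2,0,0,0]])

```text
clock: 5.9
position: [0.4182, -0.0847, 0.3511]
ee_rot: [-3.107, -0.455, 0.002]
force: [0.2, 0.2, -0.4]
width: 0.006
```

Call:
carry_out(plan=[[0.3,0.3,0,0,0],[0.6,0.6,0,0,0],[0.9,0.9,0,0,0],[1.2,1.2,0,0,0]])

```text
clock: 6.3
position: [0.4304, -0.0724, 0.3511]
ee_rot: [-3.107, -0.455, 0.002]
force: [-0.2, -0.1, 0.5]
width: 0.005
```

```bash
python3 - <<'E'
from h import *
np.set_printoptions(precision=3,suppress=True)
s=arm.observe();print(s["force"],s["ft_torque"],s["position"])
im,d,C=snap("wrist"); print(C[2][:3,3])
print(d[10:200:30,100:600:60])
E
```

```text
[-0.223 -0.105  0.477] [ 0.031 -0.031  0.01 ] [ 0.43  -0.072  0.351]
[ 0.502 -0.052  0.443]
[[0.398 0.399 0.314 0.307 0.314 0.399 0.321 0.396 0.37 ]
 [0.407 0.    0.329 0.295 0.328 0.297 0.409 0.406 0.378]
 [0.418 0.416 0.344 0.308 0.24  0.418 0.417 0.417 0.399]
 [0.428 0.428 0.361 0.353 0.361 0.427 0.427 0.427 0.419]
 [0.438 0.438 0.438 0.38  0.378 0.437 0.436 0.438 0.437]
 [0.447 0.449 0.448 0.449 0.448 0.448 0.447 0.449 0.446]
 [1.365 0.459 0.459 0.46  0.46  0.459 0.459 0.441 0.459]]
```

Call:
carry_out(plan=[[0.3,0,0,0,0],[0.6,0,0,0,0],[0.9,0,0,0,0],[1.2,0,0,0,0]])

```text
clock: 6.75
position: [0.4431, -0.072, 0.3511]
ee_rot: [-3.107, -0.455, 0.002]
force: [0.2, 0.7, 0.6]
width: 0.004
```

Call:
carry_out(plan=[[0.3,0,0,0,0],[0.6,0,0,0,0],[0.9,0,0,0,0],[1.2,0,0,0,0]])

```text
clock: 7.15
position: [0.4553, -0.072, 0.3511]
ee_rot: [-3.107, -0.455, 0.002]
force: [1.0, -0.1, 0.1]
width: 0.003
```

Call:
carry_out(plan=[[0.3,0,0,0,0],[0.6,0,0,0,0],[0.9,0,0,0,0],[1.2,0,0,0,0]])

```text
clock: 7.55
position: [0.4676, -0.072, 0.3512]
ee_rot: [-3.107, -0.455, 0.002]
force: [0.1, 0.4, 0.3]
width: 0.009
```

Call:
carry_out(plan=[[0.3,0,0,0,0],[0.6,0,0,0,0],[0.9,0,0,0,0],[1.2,0,0,0,0]])

```text
clock: 7.95
position: [0.4798, -0.072, 0.3511]
ee_rot: [-3.107, -0.455, 0.002]
force: [1.0, 0.3, -0.9]
width: 0.006
```

```bash
cat > bar.py <<'E'
from h import *
np.set_printoptions(precision=4,suppress=True)
im,d,C=snap("wrist"); save("w4",im)
h=cv2.cvtColor(im,cv2.COLOR_RGB2HSV).astype(int)
ups=np.array([np.cos(.3142)*np.cos(.29),np.cos(.3142)*np.sin(.29),np.sin(.3142)]);lev=np.array([-np.sin(.29),np.cos(.29),0]);n=np.cross(ups,lev)
vv,uu=np.nonzero((d>0)&(d<.5)); P=pts(np.c_[uu,vv],d,C); g=h[vv,uu]
near=np.linalg.norm(P[:,:2]-[.52,-.01],axis=1)<.1
k=near&(g[:,1]<60)&(g[:,2]>85)&(P[:,2]>.05)&(P[:,2]<.11)
off=P[k]@n; h0=np.median(off[abs(off-np.median(off))<.004]); print("face offset",h0,"n",n,k.sum())
H=P@n-h0
def fr(Q): return np.c_[Q@ups,Q@lev,Q@n-h0]
org=np.array([.5235,-.010,.078])
o=near&(g[:,0]>5)&(g[:,0]<25)&(g[:,1]>140)&(g[:,2]>110)
top=o&(H>.0355); F=fr(P[top]); c=(F.min(0)+F.max(0))/2
r=cv2.minAreaRect((F[:,:2]*1e3).astype(np.float32)); print("bar top",r,np.percentile(F[:,2],[5,50,95]),top.sum())
# disc: dark pixels on the plane 9.5 mm up
K=near&(g[:,2]<75)&(abs(H-.0095)<.004);F=fr(P[K]);print("disc minmax",np.percentile(F,[0.5,99.5],axis=0)*1e3, K.sum())
(cx,cy),_,_=r; w=(ups*cx+lev*cy)/1e3+n*(h0+.0385); print("bar top world",w,"cap_grip",w-.007*n,"contact est",w-.0365*n-.028*ups)
v=F[:,:2]; (ccx,ccy),rad=cv2.minEnclosingCircle((v*1e3).astype(np.float32));print("disc circle",ccx,ccy,rad)
E
python3 bar.py
```

```text
face offset -0.07885800378709487 n [-0.2962 -0.0884  0.951 ] 13370
bar top ((527.1466064453125, -169.25027465820312), (39.50361251831055, 101.91181945800781), 63.22110366821289) [0.0363 0.0383 0.0398] 829
disc minmax [[ 464.9547 -199.2888    6.228 ]
 [ 545.5444 -123.5252   11.3095]] 3567
bar top world [ 0.5408 -0.0153  0.1245] cap_grip [ 0.5428 -0.0146  0.1179] contact est [ 0.526  -0.0196  0.0812]
disc circle 504.37359619140625 -157.78411865234375 43.49698257446289
```

View pics/w4.png

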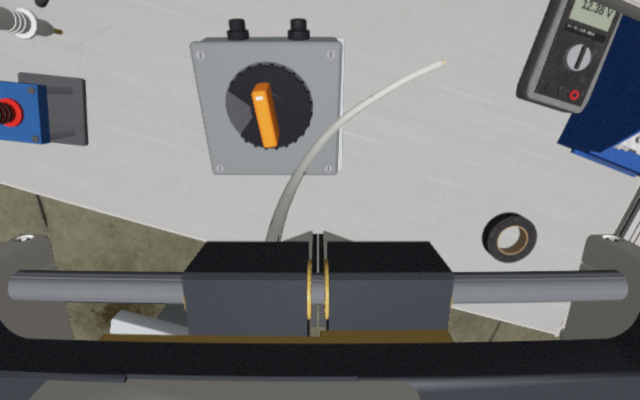

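Call:
carry_out(plan=[[2,3,-2,0.13,5],[3.9,6.3,-6,0.13,5],[3.9,6.3,-11,0.13,5],[3.9,6.3,-13,0.13,5],[3.9,6.3,-14,0.13,5],[3.9,6.3,-15,0.13,5],[3.9,6.3,-15,0.13,5]])

```text
clock: 8.7
position: [0.5193, -0.0093, 0.201]
ee_rot: [-3.071, -0.655, 0.002]
force: [0.3, -0.5, 1.1]
width: 0.533
```

```bash
python3 - <<'E'
from h import *
im,d,C=snap("wrist"); a,d1,C1=snap("scene"); 
big=cv2.resize(a[130:250,270:430],None,fx=4,fy=4,interpolation=3)
save("s5",np.vstack([cv2.resize(im[:200],(640,200)),big[:400]]))
E
```

```text
(no output)
```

View pics/s5.png

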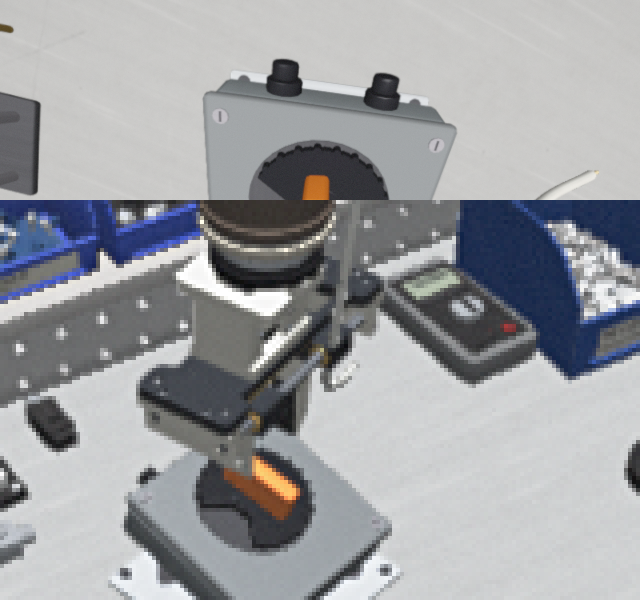

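Call:
carry_out(plan=[[0,0,-1.2,0,5],[0,0,-2.2,0,5],[0,0,-3.3,0,4],[0,0,-3.3,0,3],[0,0,-3.3,0,0],[0,0,-3.3,0,0],[0,0,-3.3,0,0],[0,0,-3.3,0,0],[0,0,-3.3,0,0]], squeeze=12)

```text
clock: 9.7
position: [0.5197, -0.008, 0.1696]
ee_rot: [-3.07, -0.657, -0.002]
force: [-3.0, 3.7, 1.9]
width: 0.156
```

Call:
carry_out(plan=[[0,0,0,0.1,0],[0,0,0,0.2,0],[0,0,0,0.3,0],[0,0,0,0.4,0],[0,0,0,0.5,0],[0,0,0,0.6,0],[0,0,0,0.7,0]])

```text
clock: 10.4
position: [0.519, -0.0072, 0.1696]
ee_rot: [-2.653, -1.675, 0.001]
force: [-4.0, 5.6, 0.8]
width: 0.18
```

Call:
carry_out(plan=[[0,0,0,0.1,0],[0,0,0,0.2,0],[0,0,0,0.3,0],[0,0,0,0.4,0],[0,0,0,0.5,0],[0,0,0,0.6,0],[0,0,0,0.65,0],[0,0,0,0.7,0],[0,0,0,0.75,0]])

```text
clock: 11.3
position: [0.5179, -0.0073, 0.1694]
ee_rot: [-1.852, -2.531, 0.005]
force: [-6.1, 2.1, 1.6]
width: 0.191
```

```bash
python3 - <<'E'
from h import *
s=arm.observe();print(s["force"],s["ft_torque"],s["joints"])
E
```

```text
[-6.07703496  2.07880113  1.6385712 ] [ 0.32364154  0.87067147 -0.11459846] [ 0.55702751  0.57682516 -0.90147225  1.91816827  0.56156793  0.92774246
 -0.31333635]
```

Call:
carry_out(plan=[[0,0,0,0.05,0],[0,0,0,0.1,0],[0,0,0,0.1,0],[0,0,0,0.1,0],[0,0,0,0.0,2],[0,0,0,0,5],[0,0,0,0,6],[0,0,2,0,6],[0,0,5,0,6],[0,0,9,0,6],[-2,0,14,-0.1,6],[-5,0,18,-0.25,6],[-8,0,19,-0.4,6],[-10,0,19,-0.55,6],[-10,0,19,-0.7,6],[-10,0,19,-0.85,6],[-10,0,19,-1.0,6],[-10,0,19,-1.15,6],[-10,0,19,-1.3,6],[-10,0,19,-1.59,6]])

```text
clock: 13.3
position: [0.4178, -0.0074, 0.3594]
ee_rot: [-3.066, -0.66, -0.001]
force: [0.5, 0.4, 0.6]
width: 0.656
```

Call:
carry_out(plan=[[0,0,0,-0.15,6],[0,0,0,-0.28,6],[0,0,0,-0.28,6]])

```text
clock: 13.6
position: [0.4177, -0.0074, 0.3594]
ee_rot: [-3.129, -0.226, -0.002]
force: [-0.2, 0.2, 0.3]
width: 0.653
```

```bash
cat > con.py <<'E'
from h import *
np.set_printoptions(precision=4,suppress=True)
im,d,C=snap("wrist"); 
s=arm.observe();print(s["position"],s["ee_rot"],s["clock"])
yaw=.29
ups=np.array([np.cos(.3142)*np.cos(yaw),np.cos(.3142)*np.sin(yaw),np.sin(.3142)]);lev=np.array([-np.sin(yaw),np.cos(yaw),0]);n=np.cross(ups,lev)
ctr=np.array([.5025,-.0144,.0743])
p=proj([ctr],C)[0];print("expected px",p)
h=cv2.cvtColor(im,cv2.COLOR_RGB2HSV).astype(int);x,y=p.astype(int)
m=np.zeros(d.shape,bool);m[max(0,y-30):y+30,x-30:x+30]=1
red=m&((h[...,0]<8)|(h[...,0]>170))&(h[...,1]>120)&(h[...,2]>60);br=m&(h[...,0]>12)&(h[...,0]<35)&(h[...,1]>60)
for nm,k in(("red",red),("brass",br)):
    if k.sum()<5: print(nm,k.sum());continue
    q=cv2.fitEllipse(cv2.findContours(k.astype(np.uint8),0,1)[0][-1] if 0 else np.argwhere(cv2.dilate(k.astype(np.uint8),None)-k.astype(np.uint8)>0)[:,::-1].astype(np.float32)) if 0 else None
    v,u=np.nonzero(k);c=((u.min()+u.max())/2,(v.min()+v.max())/2);o,r=rays([c],C);t=((ctr-o)@n)/(r[0]@n);w=o+r[0]*t
    print(nm,k.sum(),c,"world on plane",w,"d:ups/lev",(w-ctr)@ups,(w-ctr)@lev,"depth pt",np.median(pts(np.c_[u,v],d,C),0),"extent px",np.ptp(u),np.ptp(v))
vv,uu=np.nonzero((d>0)&(d<.6));P=pts(np.c_[uu,vv],d,C);g=h[vv,uu];near=np.linalg.norm(P[:,:2]-[.52,-.01],axis=1)<.09
k=near&(g[:,1]<60)&(g[:,2]>85)&(P[:,2]>.05)&(P[:,2]<.11);Q=P[k]
for _ in range(6):
    c=Q.mean(0);nn=np.linalg.svd(Q-c,full_matrices=False)[2][2];nn*=np.sign(nn[2]);e=(Q-c)@nn;Q=Q[abs(e)<max(2*e.std(),.0008)]
print("face n",nn,"yaw",np.arctan2(-nn[1],-nn[0]),"tilt",np.arccos(nn[2]),"off",c@n)
save("con",cv2.resize(im[max(0,y-75):y+75,max(0,x-100):x+100],None,fx=3,fy=3,interpolation=3))
E
python3 con.py
```

```text
[ 0.4177 -0.0074  0.3594] [-3.1283 -0.2328 -0.0022] 13.65
expected px [335.9988  88.5498]
red 176 (np.float64(325.5), np.float64(87.0)) world on plane [ 0.5024 -0.0033  0.0753] d:ups/lev 0.0032534281343848627 0.010633371086656641 depth pt [ 0.5014 -0.0144  0.0733] extent px 41 24
brass 1280 (np.float64(335.0), np.float64(77.0)) world on plane [ 0.5135 -0.0114  0.078 ] d:ups/lev 0.011986243604440424 -0.0003112245803623603 depth pt [ 0.5175 -0.0102  0.1163] extent px 58 38
face n [-0.2951 -0.0876  0.9514] yaw 0.28865774280114903 tilt 0.3129485061250752 off -0.07888275351518101
```

View pics/con.png

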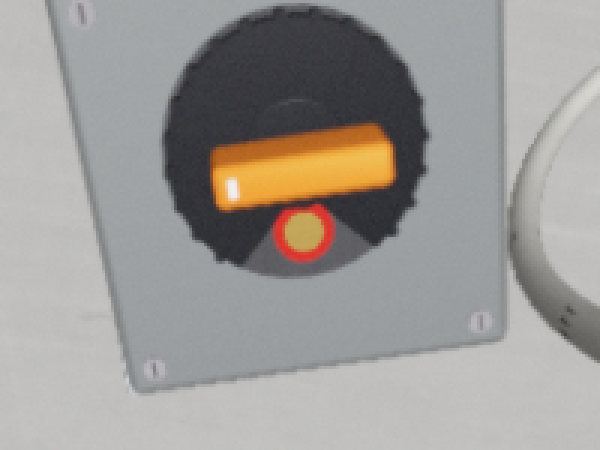

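Call:
carry_out(plan=[[-2,5,0,0.14,7],[-4,10,0,0.14,7],[-5,15,0,0.14,7],[-5,20,0,0.14,7],[-5,25,0,0.14,7],[-5,25,0,0.14,7],[-5,25,0,0.14,7]])

```text
clock: 14.35
position: [0.3671, 0.2444, 0.3594]
ee_rot: [-3.101, -0.464, -0.0]
force: [-0.5, -0.5, -0.7]
width: 0.763
```

```bash
cat > pr.py <<'E'
from h import *
np.set_printoptions(precision=4,suppress=True)
# contact from the previous wrist picture
im,d,C=load("wrist");h=cv2.cvtColor(im,cv2.COLOR_RGB2HSV).astype(int)
k=np.zeros(d.shape,bool);k[80:101,326:346]=1
k&=(h[...,0]>18)&(h[...,0]<40)&(h[...,1]>50)&(h[...,1]<190);L,lab,st,ce=cv2.connectedComponentsWithStats(k.astype(np.uint8))
i=lab[90,336];print("brass comp",st[i],ce[i])
ups=np.array([np.cos(.3142)*np.cos(.289),np.cos(.3142)*np.sin(.289),np.sin(.3142)]);lev=np.array([-np.sin(.289),np.cos(.289),0]);n=np.cross(ups,lev)
o,r=rays([ce[i]],C);t=(-.0769-o@n)/(r[0]@n);print("contact world",o+r[0]*t)
v,u=np.nonzero(lab==i);print("by depth",np.median(pts(np.c_[u,v],d,C),0))
im,d,C=snap("wrist");save("w5",im);s=arm.observe();print(s["position"],s["ee_rot"])
h=cv2.cvtColor(im,cv2.COLOR_RGB2HSV).astype(int)
vv,uu=np.nonzero((d>0)&(d<.6));P=pts(np.c_[uu,vv],d,C);g=h[vv,uu]
nr=np.linalg.norm(P[:,:2]-[.435,.26],axis=1)<.07
b=nr&(g[:,0]>95)&(g[:,0]<125)&(g[:,1]>110)&(abs(P[:,2]-.07)<.006)
print("plate z",np.median(P[b,2]),cv2.minAreaRect((P[b,:2]*1e3).astype(np.float32)))
rd=nr&((g[:,0]<8)|(g[:,0]>172))&(g[:,1]>120)
Q=P[rd];print("red z",np.percentile(Q[:,2],[1,10,50,90,99]),rd.sum())
for a,bz in((.071,.078),(.08,.1),(.1,.12),(.12,.14),(.14,.154),(.152,.162)):
    z=Q[(Q[:,2]>a)&(Q[:,2]<bz)]
    if len(z)>5:print(a,bz,len(z),"min",z.min(0)[:2],"max",z.max(0)[:2],"circ",cv2.minEnclosingCircle((z[:,:2]*1e3).astype(np.float32)))
E
python3 pr.py
```

```text
brass comp [330  84  12  12 113] [335.7699  89.7699]
contact world [ 0.5011 -0.0145  0.0739]
by depth [ 0.5011 -0.0145  0.074 ]
[0.3676 0.2425 0.3592] [-3.1033 -0.4587 -0.0001]
plate z 0.06901885431914823 ((442.6871337890625, 265.2870178222656), (64.14086151123047, 63.58443069458008), 9.775766372680664)
red z [0.0725 0.0737 0.1535 0.1553 0.1573] 418
0.071 0.078 97 min [0.4281 0.2507] max [0.4573 0.28  ] circ ((442.5897216796875, 265.2534484863281), 14.852058410644531)
0.14 0.154 163 min [0.4318 0.2551] max [0.4534 0.2763] circ ((442.6156005859375, 265.47998046875), 10.927998542785645)
0.152 0.162 310 min [0.4321 0.2554] max [0.4534 0.2763] circ ((442.753662109375, 265.69000244140625), 10.76220703125)
```

View pics/w5.png

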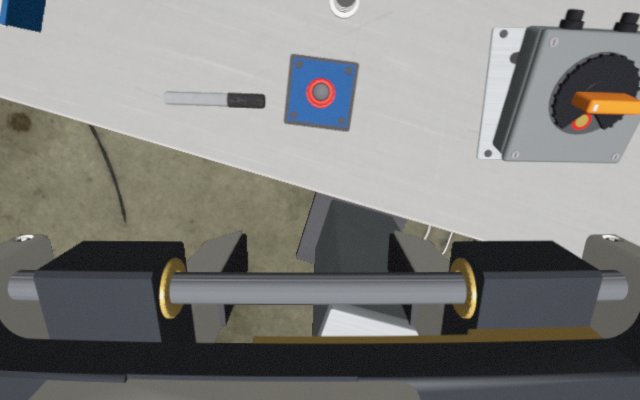

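Call:
carry_out(plan=[[4,1.2,-2,0,6],[7.5,2.3,-5,0,6],[7.5,2.3,-9,0,6],[7.5,2.3,-13,0,6],[7.5,2.3,-16,0,6],[7.5,2.3,-18.2,0,6],[7.5,2.3,-18.2,0,3],[7.5,2.3,-18.2,0,1],[7.5,2.3,-18.2,0,0],[7.5,2.3,-18.2,0,0],[7.5,2.3,-18.2,0,0],[7.5,2.3,-18.2,0,0],[7.5,2.3,-18.2,0,0]], squeeze=12)

```text
clock: 15.7
position: [0.443, 0.2658, 0.1779]
ee_rot: [-3.103, -0.459, -0.002]
force: [-0.4, -1.7, 7.0]
width: 0.235
```

Call:
carry_out(plan=[[0,0,0.6,0,0],[0,0,1.2,0,0],[0,0,1.9,0,0],[0,0,2.5,0,0],[0,0,2.5,0,0],[-0.3,-0.1,2.5,0,0],[-0.6,-0.2,2.5,0,0],[-0.9,-0.3,2.5,0,0],[-0.9,-0.3,2.5,0,0]])

```text
clock: 16.6
position: [0.4337, 0.2628, 0.203]
ee_rot: [-3.103, -0.459, -0.003]
force: [1.6, 1.3, -0.8]
width: 0.237
```

Call:
carry_out(plan=[[-0.3,-0.1,0,0,0],[-0.6,-0.2,0,0,0],[-0.9,-0.27,0,0,0],[-0.9,-0.27,0,0,0]])

```text
clock: 17.0
position: [0.4242, 0.26, 0.2029]
ee_rot: [-3.103, -0.46, -0.002]
force: [0.5, 0.7, -1.5]
width: 0.235
```

Call:
carry_out(plan=[[-0.3,-0.1,0,0,0],[-0.6,-0.18,0,0,0],[-1.0,-0.28,0,0,0],[-1.0,-0.28,0,0,0],[-1.0,-0.28,0,0,0]])

```text
clock: 17.5
position: [0.4138, 0.257, 0.2028]
ee_rot: [-3.104, -0.46, -0.001]
force: [0.8, 1.7, -0.5]
width: 0.236
```

```bash
cat > tilt.py <<'E'
from h import *
import sys
np.set_printoptions(precision=4,suppress=True)
s=arm.observe();print(s["position"],s["force"],s["clock"]);tcp=np.array(s["position"])
for n in("scene","top"):
    im,d,C=snap(n);h=cv2.cvtColor(im,cv2.COLOR_RGB2HSV).astype(int)
    vv,uu=np.nonzero(d>0);P=pts(np.c_[uu,vv],d,C);g=h[vv,uu]
    k=(np.linalg.norm(P-(tcp-[-.015,0,.075]),axis=1)<.11)&((g[:,0]<8)|(g[:,0]>172))&(g[:,1]>110)&(g[:,2]>50)
    Q=P[k]
    if len(Q)<15: print(n,len(Q));continue
    w=np.linalg.svd(Q-Q.mean(0))[2][0];w*=np.sign(w[2]);print(n,len(Q),"mean",Q.mean(0),"axis",w,"tilt",np.arccos(w[2]),"az",np.arctan2(-w[1],-w[0]),"z",Q[:,2].min(),Q[:,2].max())
    if n=="scene":
        x,y=proj([tcp-[0,0,.07]],C)[0].astype(int); save(sys.argv[1],cv2.resize(im[max(0,y-60):y+60,x-80:x+80],None,fx=5,fy=5,interpolation=3))
E
python3 tilt.py t1
```

```text
[0.4138 0.257  0.2028] [ 0.796   1.7014 -0.4916] 17.5
scene 98 mean [0.4137 0.2616 0.132 ] axis [-0.3315 -0.1086  0.9372] tilt 0.35630112610103915 az 0.31655925989825595 z 0.08237102605010282 0.22113104437595654
top 0
```

Call:
carry_out(plan=[[-0.3,-0.1,1,0,0],[-0.6,-0.2,2,0,0],[-0.95,-0.28,3,0,0],[-1.25,-0.37,4,0,0],[-1.5,-0.45,5,0,0],[-1.5,-0.45,8,0,0],[-1.5,-0.45,10,0,0],[-1.5,-0.45,10,0,0],[-1.5,-0.45,10,0,0]])

```text
clock: 18.5
position: [0.399, 0.2523, 0.303]
ee_rot: [-3.104, -0.459, -0.003]
force: [0.1, -0.5, -2.4]
width: 0.234
```

```bash
python3 tilt.py t2
```

```text
[0.399  0.2523 0.303 ] [ 0.066  -0.4961 -2.4122] 18.5
scene 123 mean [0.398  0.2568 0.2367] axis [-0.354  -0.1003  0.9298] tilt 0.37680271531640286 az 0.27605578713238454 z 0.19673243336231194 0.31400633379239207
top 0
```

View pics/t2.png

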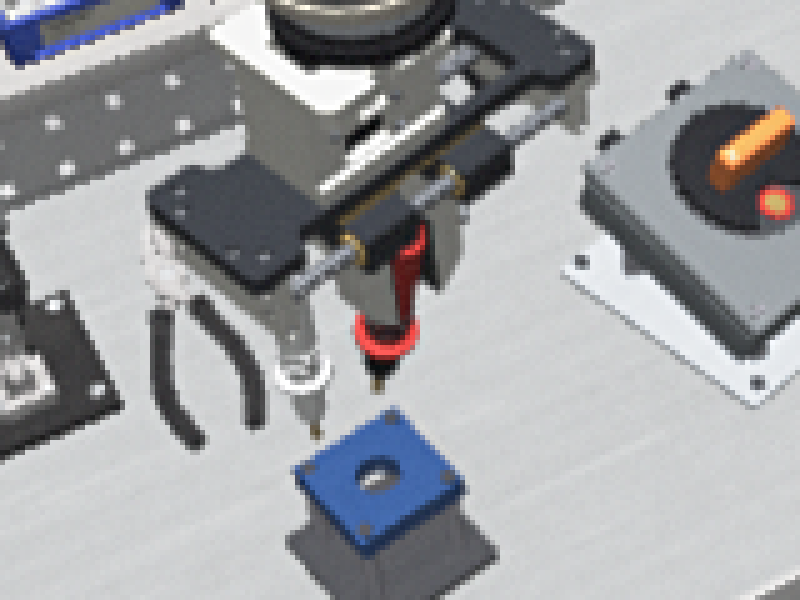

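```bash
cat > wt.py <<'E'
from h import *
np.set_printoptions(precision=4,suppress=True)
s=arm.observe();im,d,C=snap("wrist");tcp=np.array(s["position"])
h=cv2.cvtColor(im,cv2.COLOR_RGB2HSV).astype(int)
yaw=.289;a=np.array([np.cos(yaw),np.sin(yaw),0]);l=np.array([-np.sin(yaw),np.cos(yaw),0])
m=(d>.08)&(d<.275);m[235:]=0;m[:,:260]=0;m[:,380:]=0
L,lab,st,ce=cv2.connectedComponentsWithStats(m.astype(np.uint8));i=1+st[1:,4].argmax();print("blob",st[i],ce[i])
v,u=np.nonzero(lab==i);P=pts(np.c_[u,v],d,C)-tcp;F=np.c_[P@a,P@l,-P[:,2]] # tool-ish: up-slope, left, ahead
for lo in range(70,175,5):
    z=F[(F[:,2]>lo/1e3)&(F[:,2]<(lo+5)/1e3)]
    if len(z)>3: print(lo,len(z),"x %.1f..%.1f med %.1f  y %.1f..%.1f"%(*(z[:,0].min()*1e3,z[:,0].max()*1e3,np.median(z[:,0])*1e3),*(np.percentile(z[:,1],[2,98])*1e3)))
r=((h[...,0]<8)|(h[...,0]>172))&(h[...,1]>120)&(lab==i)
v,u=np.nonzero(r);G=pts(np.c_[u,v],d,C)-tcp;G=np.c_[G@a,G@l,-G[:,2]];G=G[G[:,2]>.085]
print("red",len(G),G.min(0) if len(G) else 0,G.max(0) if len(G) else 0)
save("w6",im[:260,200:440])
E
python3 wt.py
```

```text
blob [ 279  152   65   83 3111] [317.1025 200.0813]
70 241 x 8.1..21.4 med 19.0  y -10.6..9.6
75 291 x 11.0..23.4 med 20.4  y -10.7..9.9
80 214 x 10.5..24.9 med 22.2  y -12.1..10.0
85 198 x 14.5..26.6 med 23.5  y -11.2..10.4
90 161 x 15.3..27.1 med 24.7  y -11.4..10.5
95 497 x 19.0..32.9 med 27.7  y -12.4..11.1
100 374 x 9.7..33.2 med 21.4  y -15.3..14.1
115 67 x 28.3..32.1 med 30.6  y -6.4..6.0
120 92 x 27.0..33.3 med 31.5  y -7.9..7.4
125 86 x 26.3..34.4 med 32.6  y -8.6..8.1
130 18 x 25.0..34.4 med 33.7  y -8.9..7.4
135 5 x 33.4..34.2 med 33.8  y -3.4..-0.2
145 19 x 32.1..34.0 med 33.2  y -2.9..2.0
150 23 x 33.1..35.5 med 34.4  y -2.9..2.1
155 12 x 33.7..36.0 med 35.2  y -2.9..2.1
red 1059 [ 0.0112 -0.0155  0.0851] [0.0332 0.0143 0.1227]
```

Call:
carry_out(plan=[[1,-4,0,0,0],[2,-8,0,0,0],[3,-12,0,0,0],[4,-16,0,0,0],[4.8,-20,0,0,0],[4.8,-24,0,0,0],[4.8,-27,0,0,0],[4.8,-28.2,0,0,0],[5.3,-28.05,-1.5,0,0],[5.7,-27.9,-3,0,0],[6.2,-27.8,-4.5,0,0],[6.5,-27.7,-5.4,0,0],[6.5,-27.7,-5.7,0,0],[6.5,-27.7,-5.7,0,0]])

```text
clock: 20.05
position: [0.4634, -0.0244, 0.2444]
ee_rot: [-3.103, -0.462, 0.003]
force: [0.0, -0.4, -0.2]
width: 0.239
```

```bash
python3 wt.py; python3 - <<'E'
from h import *
np.set_printoptions(precision=4,suppress=True)
s=arm.observe();print(s["position"],s["ee_rot"],s["force"],s["clock"])
im,d,C=load("wrist");a,d1,C1=snap("scene");P=[(.5011,-.0145,.074)]
tcp=s["position"];tip=tcp+np.array([.0321,.0091,-.158])
out=[]
for im,C,f in((im,C,3),(a,C1,8)):
    p=proj(P,C)[0];q=proj([tip],C)[0];print("contact px",p,"tip px",q);x,y=p.astype(int)
    w,hh=(130,95) if f==3 else (49,36)
    c=im[max(0,y-hh):y+hh,x-w:x+w];out.append(cv2.resize(c,(780//2,570//2+0) if 0 else (395,560*395//780),interpolation=3));print("crop origin",x-w,max(0,y-hh),c.shape)
save("h1",np.hstack(out))
E
```

```text
blob [  260     0   120   235 22505] [319.3023 101.1718]
70 234 x 10.0..21.4 med 18.8  y -10.5..9.9
75 298 x 11.5..23.3 med 20.4  y -10.7..9.5
80 211 x 10.5..25.2 med 22.1  y -11.9..10.7
85 196 x 14.4..26.2 med 23.5  y -11.1..10.5
90 162 x 14.7..26.9 med 24.4  y -11.3..10.7
95 493 x 18.7..32.6 med 27.6  y -11.6..11.1
100 382 x 10.6..33.0 med 21.7  y -15.1..14.2
115 60 x 28.2..32.1 med 30.4  y -6.3..6.0
120 114 x 26.9..60.3 med 31.7  y -21.6..11.9
125 1970 x 26.0..62.5 med 55.4  y -27.7..24.9
130 327 x 27.1..64.2 med 62.8  y -27.9..24.9
135 248 x 31.4..65.9 med 64.6  y -27.4..24.9
140 1320 x 63.3..124.2 med 97.5  y -28.4..23.8
145 6632 x 32.1..126.8 med 108.5  y -37.2..35.1
150 3818 x 32.8..127.4 med 78.5  y -40.4..38.0
155 903 x 33.5..135.9 med 59.2  y -42.7..40.0
160 1468 x 30.9..137.4 med 43.7  y -38.9..36.1
165 295 x 30.1..138.1 med 47.5  y -45.2..42.2
170 1196 x 25.7..138.6 med 35.5  y -46.3..43.0
red 1268 [ 0.0106 -0.0235  0.0851] [0.0691 0.0305 0.1749]
[ 0.4635 -0.0246  0.245 ] [-3.1038 -0.4616  0.0015] [-0.222  -0.0199 -1.1832] 20.1
contact px [319.0119 144.6136] tip px [318.0744 154.6476]
crop origin 189 49 (190, 260, 3)
contact px [339.8167 211.3349] tip px [341.1908 209.16  ]
crop origin 290 175 (72, 98, 3)
```

View pics/h1.png

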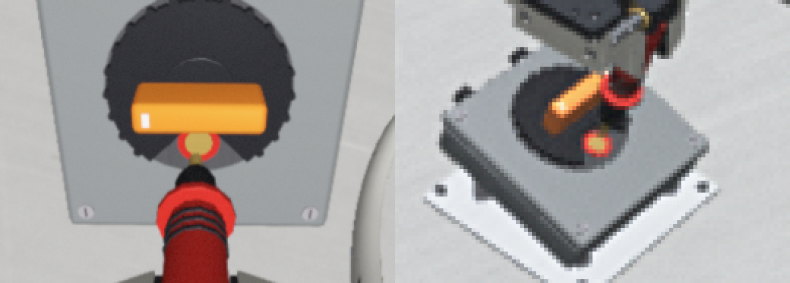

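Call:
carry_out(plan=[[0.2,0.0,-0.5,0,0],[0.4,0.05,-0.9,0,0],[0.54,0.09,-1.2,0,0],[0.57,0.09,-1.35,0,0],[0.57,0.09,-1.35,0,0],[0.57,0.09,-1.35,0,0]])

```text
clock: 20.75
position: [0.4695, -0.0238, 0.2318]
ee_rot: [-3.104, -0.461, 0.0]
force: [-1.8, -0.0, 0.7]
width: 0.232
```

```bash
cat > f.py <<'E'
from h import *
np.set_printoptions(precision=4,suppress=True)
F=[]
for _ in range(3): arm.get_image("scene"); F.append(arm.observe()["force"])
s=arm.observe();print(np.mean(F,0),s["position"],s["ee_rot"],s["clock"])
im,d,C=snap("wrist");im=im.copy();P=np.array([.5011,-.0145,.074]);p=proj([P],C)[0].astype(int)
h=cv2.cvtColor(im,cv2.COLOR_RGB2HSV).astype(int)
m=np.zeros(d.shape,bool);m[p[1]-16:p[1]+12,p[0]-22:p[0]+23]=1
k=m&((h[...,0]<8)|(h[...,0]>172))&(h[...,1]>130)
v,u=np.nonzero(k);print("contact px",p,"ring u",u.min(),u.max(),"v",v.min(),v.max())
b=m&(h[...,0]>10)&(h[...,0]<40)&(h[...,1]>60)
for r in range(p[1]-12,p[1]+14,2): print(r,"".join("R" if k[r,c] else ("b" if b[r,c] else ("." if h[r,c,2]>60 else "#")) for c in range(p[0]-24,p[0]+24)), int(1e3*d[r,p[0]]))
E
python3 f.py
```

```text
[-0.1268 -0.6384  0.7604] [ 0.4694 -0.0238  0.2319] [-3.1043 -0.4609  0.0002] 20.9
contact px [317 155] ring u 303 331 v 151 164
143 ..bbbbbbbbbbbbbbbbbbbbbbbbbbbbbbbbbbbbbbbbbbbbb. 205
145 ..bbbbbbbbbbbbbbbbbbbbbbbbbbbbbbbbbbbbbbbbbbbbb. 205
147 ..bbbbbbbbbbbbbbbbbbbbbbbbbbbbbbbbbbbbbbbbbbbbb. 207
149 ..bbbbbbbbbbbbbbbbbbbbbbbbbbbbbbbbbbbbbbbbbbbbb. 208
151 ..bbbbbbbb.RRRRRbbbbbbbbbbbbbbbbbb.....bbbbbbbb. 210
153 #######...RRRRRRbbbbbbbbbbbbbbbbbbRRRRR...###### 246
155 #####.....RRRRRbbbbbbbbbbbbbbbbbbbRRRRR.....#### 244
157 ###.......RRRRRRbbbbbbbbbbbbbbbbbbRRRRR.......## 240
159 #..........RRRRRbbbbbbbbbbbbbbbbbRRRRRR......... 230
161 ............RRRRR.bbb########bbbRRRRRR.......... 223
163 .............RRRRR##############RRRR............ 220
165 ...............####################............. 218
167 .............########################........... 215
```

Call:
carry_out(plan=[[0.06,0.02,-0.2,0,0],[0.12,0.03,-0.38,0,0],[0.12,0.03,-0.38,0,0],[0.12,0.03,-0.38,0,0]])

```text
clock: 21.35
position: [0.4706, -0.0235, 0.228]
ee_rot: [-3.104, -0.461, 0.001]
force: [-2.3, -0.5, 2.8]
width: 0.239
```

```bash
python3 f.py | head -2
```

```text
[-1.1536 -1.2383  2.1174] [ 0.4706 -0.0235  0.2281] [-3.1043 -0.461   0.0003] 21.5
contact px [317 158] ring u 303 331 v 154 166
```

```bash
python3 - <<'E'
from h import *
np.set_printoptions(precision=3,suppress=True)
F=[];p=[]
for _ in range(16):
    arm.get_image("top");s=arm.observe();F.append(s["force"]);p.append(s["position"])
print(np.mean(F,0),np.std(F,0)/4,np.ptp(p,0),s["width"],s["dq"],s["clock"])
E
python3 wt.py | sed -n 2,16p
```

```text
[-1.091 -0.327  2.5  ] [0.138 0.124 0.103] [0. 0. 0.] 0.23566637674711288 [ 0.001 -0.001 -0.001  0.    -0.002 -0.     0.   ] 22.35
70 238 x 10.4..21.2 med 18.9  y -10.6..9.6
75 296 x 10.8..23.5 med 20.4  y -10.9..9.8
80 223 x 10.2..25.0 med 22.2  y -11.6..10.3
85 186 x 14.3..26.3 med 23.8  y -11.2..10.3
90 152 x 14.7..27.1 med 24.3  y -11.5..10.7
95 509 x 18.7..33.0 med 27.7  y -12.3..10.5
100 366 x 10.3..33.3 med 21.4  y -15.4..14.1
105 534 x 9.6..54.2 med 50.8  y -25.2..24.6
110 1759 x 30.7..56.0 med 47.3  y -26.8..26.3
115 368 x 28.4..57.7 med 56.1  y -26.6..25.7
120 429 x 27.0..97.3 med 57.6  y -25.2..25.6
125 3156 x 26.3..117.9 med 89.7  y -31.5..30.3
130 7371 x 27.0..119.7 med 98.1  y -36.2..33.7
135 2303 x 33.0..119.9 med 65.4  y -39.4..36.2
140 873 x 31.5..132.6 med 46.7  y -40.7..37.9
```

```bash
python3 -c "
from cell import arm
print(arm.sign_off())"
```

```text
the job is handed in; nothing more can be done
None
```

I handed the job in at about 22.4 s on the clock, with the cap open and the red probe held on the brass contact. `sign_off` gives no verdict, so these are my own last checks.

**What I did:**
- **Cap:** I gripped the orange bar and spun it about 1.45 rad anticlockwise to its stop. A picture then showed the bar level and the whole brass disc uncovered in the notch.
- **Probe:** I gripped the red probe in its stand. The tool cannot tilt, so I tipped the probe in the jaws by drawing its nose against the rim of the hole. I then lifted it clear and pressed it on the contact along the face normal.

**Last checks:**

| Check | Measured | Wanted |
|---|---|---|
| Push on the tool | 2.7 N along the face normal, about 3.4 N on the contact after adding the probe's weight | 1 to 8 N |
| Spring tip pushed in | about 4.2 mm from geometry, close to the 4.8 mm that 3.4 N implies | 2 to 8 mm |
| Tip off centre, sideways | within about 1 mm, seen in the wrist picture | 5 mm |
| Tip off centre, up the slope | not measured directly; within about 2 mm on calibration | 5 mm |
| Probe off square | about 1.5° from geometry; estimates ranged from about 1° to 4° | 8° |

The arm was still, and the probe had not slipped in the grip.

**What disagreed:**
- The scene camera's rough estimate put the tilt at 20 to 22°. It was noisy, so I used the wrist camera's 15 to 17° instead; the face slopes at 18°.
- The hanging cable over the box crossed the gripper's path. Touching it carefully gave no force, so I worked through it.

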